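# Turn the notebook face up over the desk edge

### The arm

A 6-joint arm with a two-finger parallel gripper is mounted at the origin on a cart in front of the work surface, level with it; the furniture and walls round the work are solid. World frame = base frame: x ahead of the robot, y to its left, z up, the work surface at z = 0. Lengths are in mm, angles in rad, forces in N, time in s.
With the tool pointing down it reaches from about 325 to 750 mm from the base axis. Payload 7.6 kg.
Tool frame: the origin (TCP) lies at the very end of the fingers, on their centre line; the grasp point (between the pads) lies 19 mm behind it (bot.grasp_offset is the distance from the TCP to the grasp point, in mm); z points along the fingers, y is the line along which they close (so a half turn about z gives the same grasp; the last joint's range is limited). The gripper opens to 85 mm and grips with 20 to 120 N. Pads are 22 mm wide; open, the fingers measure 114 mm over their backs; the gripper's body (76 mm by 85 mm) begins 54 mm behind the grasp point. The pads swing forward as they close: fully open they stand 13 mm farther back than shut.
Start: joints at [1.061, 0.052, 1.401, -0, 1.689, -0.07], TCP at [223.51, 475.067, 231.323] pointing down, gripper open.
Joint ranges: [-2.9, 2.9], [-0.91, 2.17], [0.12, 2.37], [-1.06, 4.2], [0.26, 2.73], [-2.93, 2.93]. Speed limits (rad/s): [2.57, 2.57, 3.01, 3.14, 3.14, 3.14].

### API

Orientations are given as a unit quaternion [w, x, y, z].
In Python, from cell import bot, eyes gives the robot as it stands.
- The arm moves only by the tool arm_command, never from a script. Its argument "targets" is a list of rows, each a list of 7 numbers: the shift along the tool's x, y, z in mm, then the turn, a rotation vector about the tool's x, y, z in rad, then the opening, from 0 (shut) to 1 (fully open). A call has 1 to 5 rows; each row shifts and turns the commanded pose from where the row before left it, along the tool's axes as they then stand; what a row does not reach is not made up. A row lasts 1/12 s, in which the tool goes at most 41.7 mm and 7.16 degrees, less where a joint would pass 70% of its speed; a pose out of reach is approached as far as the arm can. A call with a gripper value outside its range is refused whole. The fingers move at their own pace and stop on an object; the grip force is fixed at half the most. Time passes only in rows, so rows that do not move let the fingers close. It gives the time, the measured TCP pose, the force, the opening and the grip force at its end, in the units of the state.
- bot.read_state(): the state, without advancing time (a new reading comes with each control period).
- eyes.get_image(name): name is "scene" or "top" or "wrist"; returns (picture, depth): 480x640x3 uint8, red, green, blue; 480x640 float32, mm along the optical axis (not along the pixel's ray), 0 where there is no reading.
- eyes.camera_info(name): a dict with "fx", "fy", "cx", "cy" (pixels), "R" (3x3) and "t" (3): a world point X has camera coordinates R X + t. Camera axes: x right, y down, z forward; pixel columns grow to the right and rows downward; lengths in mm; the calibration is good to about 2 mm. The wrist camera is an equidistant fisheye: a pixel r from the principal point sees the ray r / f radians off the axis. A picture is of the moment at which its call begins: read the wrist's pose just before it. camera_info takes no time and is no camera call; for the wrist camera it gives the pose at the moment of the call.
- bot.sign_off(): hands the job in; it is judged then, once.
The state is a dict: "time": time; "joints": joint angles; "joint_velocities": joint speeds; "effort": joint torques, N m; "position": TCP position; "orientation": TCP orientation; "ft_force": force on the tool from outside, world axes, zero at the start; "moment": the same for the moment, N m; "opening": finger opening in mm; "grasp_force": force on a finger pad.
Only numpy, scipy, OpenCV 4.12 (cv2) and the standard library are available. Lean on these libraries where they do the work, as an engineer would, in place of code of your own. Each camera call takes 0.05 s, during which the arm holds its last target. There are 200 camera calls.

### The job

The pale hard-cover notebook in the open middle of the desk lies front cover down, turned any way, too wide for the gripper to pick up from above. Slide it out over the front edge of the desk until one side overhangs, get under that side and turn the notebook over, then leave it lying flat on the desk with its front cover (the one with the paper label) up and every part of it at least five centimetres back from the front edge, close beside the phone that lies to its left: no more than about four centimetres between them. Do not let it fall off the desk, and do not move the phone, the earbud case, the sticky notes or the tape roll.

Things in the scene. Friction and masses are not known exactly. Their poses are not given: they have to be found in the camera images.
- notebook: pale hard-cover notebook, rigid, closed, 180 (x) x 126 (y, spine at +y) x 14 mm, about 0.2 kg. Origin: centre of the FRONT cover's outer face; z points out of the plain BACK cover. Starts front down, z up, origin at desk height, turned any way; ends z down, origin 14 mm up. The front cover has a white label 76 x 44 mm with a black border
- desk_edge (a point): point on the desk's straight front edge (to the robot's right), at desk-top height. x points level and square into the desk, y along the edge to the left, z up. Edge straight and free for 0.25 m either way; top 23 mm thick, open underneath for 0.2 m inwards. Does not move. A wooden organizer 0.2 m high stands 0.33 to 0.37 m inwards from the edge
- corner_0 (a point): corner of the notebook at mid thickness, at the spine-free long side, body x = -90, y = -63 mm
- corner_1 (a point): corner of the notebook at mid thickness, body x = +90, y = -63 mm
- corner_2 (a point): corner of the notebook at mid thickness, body x = +90, y = +63 mm (spine side)
- corner_3 (a point): corner of the notebook at mid thickness, body x = -90, y = +63 mm (spine side)
- phone: black phone lying flat to the left of the notebook, 150 (x) x 74 (y) x 8 mm, its long axis roughly square to the desk edge (within 0.25 rad); not to be moved; origin at the centre of its underside, z up
- earbud_case: white earbud case with rounded corners, 50 x 58 x 24 mm, a bystander to the left and behind; origin at the centre of its underside, z up
- sticky_pad: pink pad of sticky notes 76 x 76 x 12 mm, a bystander to the left of the notebook; origin at the centre of its underside, z up
- tape_roll: roll of masking tape lying flat, 104 mm across, 25 mm high, a bystander to the left and behind; origin at the centre of its underside, z up

How it is judged:
By the outcome, as a careful person would: the job done as asked, in the order asked, and still so for the second after the job is handed in, with the robot touching nothing.
It also fails if it takes over 72 s, if anything falls off the work surface, if the arm or the gripper's body presses on something with over 40 N, if the wrist force passes 120 N, or if a joint passes its speed limit or range.

## Working session

There is one attempt and no reset: what is moved stays moved. The work goes in short steps, Python scripts to look and compute and a tool call to move; the robot and the scene stay as the last step left them, time stands still between calls to the robot, and variables do not carry over. Pictures are saved under pics/ and viewed, at most 10 in all, crops included, and the job is handed in when it is done.

Besides the shell and the picture viewer there is one more tool, called after ">>>" in YAML: its name, and indented under it one key for each argument. arm_command: Moves the arm, as the interface text tells. Its arguments: {"type":"object","properties":{"targets":{"type":"array","items":{"type":"array","items":{"type":"number"}}}},"required":["targets"]}

```bash
ls; mkdir -p pics
python3 - <<'E'
from cell import bot, eyes
import cv2, numpy as np
s=bot.read_state(); print(s['time'],s['position'],s['orientation'])
a=[]
for n in ("scene","top"):
    p,d=eyes.get_image(n); c=eyes.camera_info(n); np.savez(f'{n}.npz',p=p,d=d,**{k:np.array(v) for k,v in c.items()})
    cv2.imwrite(f'pics/{n}0.png',p[:,:,::-1]); print(n,c)
E
```

```text
pics
0.0 [223.34387771 474.78917517 230.45736187] [-2.39679549e-04  2.18116179e-01  9.75922480e-01 -7.66704348e-04]
scene {'fx': 539.3522561232112, 'fy': 539.3522561232112, 'cx': 311.2018345794498, 'cy': 242.4020355248354, 'R': array([[ 0.768487  , -0.63967562, -0.01558288],
       [-0.43717333, -0.50711238, -0.74277622],
       [ 0.46723356,  0.57762629, -0.66935839]]), 't': array([-485.21888819,  228.52066149, 1001.05163913])}
top {'fx': 526.3092997179544, 'fy': 526.3092997179544, 'cx': 322.3750667380144, 'cy': 246.95891229604766, 'R': array([[-0.00875346, -0.99978147, -0.01898383],
       [-0.99088524,  0.01122452, -0.13424026],
       [ 0.13442401,  0.01763573, -0.99076696]]), 't': array([ -88.78108799,  577.80946032, 1215.75320565])}
```

View pics/top0.png

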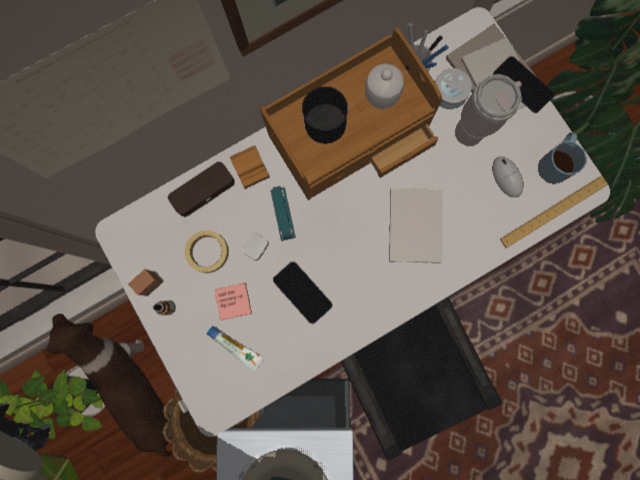

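View pics/scene0.png

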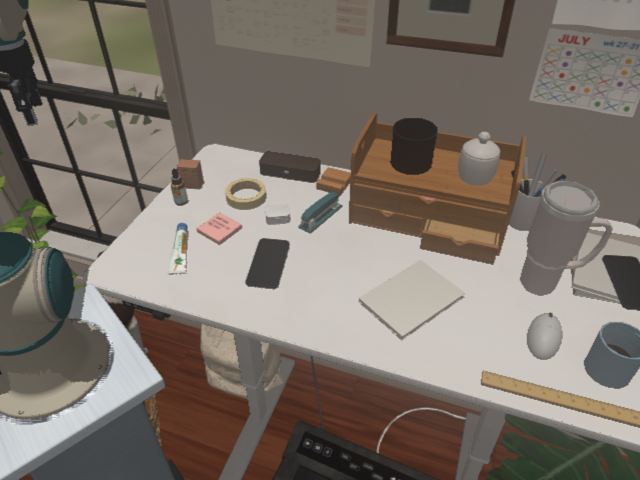

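The top view shows the notebook with corners at about (390,189), (441,191), (441,263), (389,262). The phone is centred near (303,292), and the desk's front edge runs from about (230,425) to (600,205). Next I'll turn these into world coordinates.

```bash
cat > h.py <<'E'
import numpy as np, cv2
from cell import bot, eyes
def ray(c,px,z):
    "pixels -> world points on plane z"
    px=np.atleast_2d(px).astype(float); R=np.array(c['R']);t=np.array(c['t'])
    r=np.c_[(px[:,0]-c['cx'])/c['fx'],(px[:,1]-c['cy'])/c['fy'],np.ones(len(px))]@R
    o=-R.T@t; return o+r*((z-o[2])/r[:,2])[:,None]
E
python3 - <<'E'
from h import *
np.set_printoptions(precision=1,suppress=True)
S=dict(np.load('top.npz')); p=S['p'].astype(int); d=S['d']
def box(mask,z,name,seed):
    n,l=cv2.connectedComponents(mask.astype(np.uint8)); m=(l==l[seed[1],seed[0]])
    v,u=np.nonzero(m); w=ray(S,np.c_[u,v],z)[:,:2]
    r=cv2.minAreaRect(w.astype(np.float32)); print(name,len(u),r,'\n',cv2.boxPoints(r), 'mean',w.mean(0))
hsv=cv2.cvtColor(S['p'],cv2.COLOR_RGB2HSV)
print('nb',hsv[225,415],'desk',hsv[225,350],hsv[280,400],hsv[150,350])
# height map
v,u=np.mgrid[:480,:640]
R,t=S['R'],S['t']
cam=np.stack([(u-S['cx'])/S['fx']*d,(v-S['cy'])/S['fy']*d,d],-1); W=(cam-t)@R
print('heights nb',W[200:250:10,400:430:10,2].ravel(),'desk',W[225,350],W[280,400])
nb=(abs(u-415)<45)&(abs(v-226)<55)&(W[...,2]>6)
box(nb,14,'nb',(415,226))
box((p.sum(2)<150)&(abs(u-303)<40)&(abs(v-292)<40),8,'phone',(303,292))
# desk edge: last desk pixel in each column
pts=[]
for c in range(280,600,4):
    col=np.nonzero((abs(W[:,c,2])<8)&(d[:,c]>0))[0]
    if len(col): pts.append([c,col.max()+.5])
e=ray(S,pts,0)[:,:2]
L=cv2.fitLine(e.astype(np.float32),cv2.DIST_HUBER,0,.01,.01).ravel(); n=np.array([-L[1],L[0]])
print('edge',L,'ang',np.arctan2(L[1],L[0]),np.abs((e-L[2:])@n).round(1)[::4])
# organizer height region near
E
```

```text
nb [ 16  29 167] desk [ 17  21 173] [ 15  20 175] [ 14 161 135]
heights nb [18.2 12.3 11.6 13.  12.5 14.3 12.8 11.3 11.6  9.3 17.1  9.2  4.8  9.7
 14.3] desk [ 635.5 -162.4    2.6] [ 499.  -281.8   -0.8]
nb 3776 ((634.1333618164062, -323.091796875), (129.9578399658203, 183.06480407714844), 87.5500717163086) 
 [[ 539.9 -384.1]
 [ 722.8 -391.9]
 [ 728.4 -262.1]
 [ 545.5 -254.3]] mean [ 632.7 -321.6]
phone 1701 ((471.8266296386719, -44.115020751953125), (146.17822265625, 69.00100708007812), 41.78546142578125) 
 [[ 394.3  -67.1]
 [ 440.3 -118.5]
 [ 549.3  -21.1]
 [ 503.3   30.3]] mean [471.4 -44.3]
edge [   0.6   -0.8  420.1 -389.1] ang -0.8911788 [  0.5  26.6  67.5 116.6 140.   65.1  58.8  50.8  44.5  38.2  30.   23.7
  17.3   9.1   2.6   5.7  12.2  18.7  27.   33.6]
```

```bash
cat >> h.py <<'E'
from scipy.spatial.transform import Rotation as Ro
np.set_printoptions(precision=2,suppress=True)
def cur():
    s=bot.read_state(); q=s['orientation']
    open('log.txt','a').write(repr((list(map(float,s['joints'])),list(map(float,s['position'])),list(map(float,q))))+'\n')
    return s,np.array(s['position']),Ro.from_quat(np.roll(q,-1))
def frame(zdir,ydir):
    z=np.array(zdir,float);z/=np.linalg.norm(z);y=np.array(ydir,float);y-=y@z*z;y/=np.linalg.norm(y)
    return Ro.from_matrix(np.c_[np.cross(y,z),y,z])
def go(p,R=None):
    "tool shift and turn needed from here"
    s,p0,R0=cur(); d=R0.inv().apply(np.array(p)-p0); r=(R0.inv()*R).as_rotvec() if R is not None else np.zeros(3)
    print('t %.2f'%s['time'],'pos',p0,'j',np.array(s['joints']),'F',np.array(s['ft_force']),'\nshift',d,'rows>=%.1f'%(np.linalg.norm(d)/41),'turn',r,'rows>=%.1f'%(np.linalg.norm(r)/.124))
E
python3 - <<'E'
from h import *
S=dict(np.load('top.npz')); g=cv2.cvtColor(S['p'],cv2.COLOR_RGB2GRAY).astype(int)
pts=[]
for c in range(352,595,3):
    y0=int(433-(c-205)*238/400)
    seg=g[y0-14:y0+14,c]; k=np.argmin(seg[2:]-seg[:-2]); pts.append([c,y0-14+k+1.0])
e=ray(S,pts,0)[:,:2].astype(np.float32)
for i in range(3):
    L=cv2.fitLine(e,cv2.DIST_HUBER,0,.01,.01).ravel(); n=np.array([-L[1],L[0]]); n*=np.sign(n[0]); r=(e-L[2:])@n
    e=e[abs(r)<max(6,np.median(abs(r))*2)]
print('edge pt',L[2:],'n',n,np.degrees(np.arctan2(n[1],n[0])),len(e),abs(r).max(),'range',e[0],e[-1])
lft=np.array([-n[1],n[0]])
for nm,q in dict(nb=(634,-323),n1=(540,-384),n2=(723,-392),n3=(728,-262),n4=(545.5,-254),ph=(472,-44),p1=(394,-67),p2=(440,-118.5),p3=(549,-21),p4=(503,30)).items():
    q=np.array(q)-L[2:]; print(nm,'depth %.0f left %.0f'%(q@n,q@lft))
go([600,-325,120],frame([0,0,-1],[.88,-.48,0]))
E
```

```text
edge pt [ 495.42 -458.03] n [0.87 0.5 ] 30.089201 81 1.2681639 range [ 323.41 -162.37] [ 668.61 -756.83]
nb depth 188 left 47
n1 depth 76 left 42
n2 depth 230 left -57
n3 depth 300 left 53
n4 depth 146 left 151
ph depth 187 left 370
p1 depth 108 left 389
p2 depth 122 left 322
p3 depth 265 left 351
p4 depth 251 left 418
t 0.10 pos [223.35 474.82 230.55] j [ 1.06  0.05  1.4   0.    1.69 -0.07] F [-0.52  0.27  0.41] 
shift [-681.32 -563.22  111.26] rows>=21.7 turn [-0.    0.    1.63] rows>=13.1
```

>>> arm_command:
  targets:
    - [-32.3,-24.9,6,0,0,0,1]
    - [-32.3,-24.9,6,0,0,0,1]
    - [-32.3,-24.9,6,0,0,0,1]
    - [-32.3,-24.9,6,0,0,0,1]
    - [-32.3,-24.9,6,0,0,0,1]

```text
time: 0.52
position: [316.8, 291.9, 200.6]
orientation: [-0.0, 0.218, 0.976, -0.0]
ft_force: [0.2, 0.1, -0.5]
opening: 85.3
grasp_force: 0.0
```

>>> arm_command:
  targets:
    - [-32.3,-24.9,6,0,0,0,1]
    - [-32.3,-24.9,6,0,0,0,1]
    - [-32.3,-24.9,6,0,0,0,1]
    - [-32.3,-24.9,6,0,0,0,1]
    - [-32.3,-24.9,6,0,0,0,1]

```text
time: 0.93
position: [410.0, 110.3, 170.9]
orientation: [0.0, 0.218, 0.976, 0.0]
ft_force: [0.4, 1.5, 1.3]
opening: 85.4
grasp_force: 0.0
```

```bash
python3 -c "
from h import *
go([634,-323,100],frame([0,0,-1],[-.045,-1,0]))"
```

```text
t 0.93 pos [410.03 110.26 170.91] j [ 0.18 -0.21  1.77  0.    1.58 -0.96] F [0.4  1.54 1.34] 
shift [-387.1  -296.7    70.87] rows>=12.0 turn [ 0.   -0.    2.75] rows>=22.2
```

>>> arm_command:
  targets:
    - [-32.3,-24.9,6,0,0,0,1]
    - [-32.3,-24.9,6,0,0,0,1]
    - [-32.3,-24.9,6,0,0,0,1]
    - [-32.3,-24.9,6,0,0,0,1]
    - [-32.3,-24.9,6,0,0,0,1]

```text
time: 1.35
position: [503.2, -71.2, 140.6]
orientation: [-0.0, 0.218, 0.976, 0.0]
ft_force: [0.8, 0.9, 0.9]
opening: 85.5
grasp_force: 0.0
```

>>> arm_command:
  targets:
    - [-32.3,-24.9,6,0,0,0,1]
    - [-32.3,-24.9,6,0,0,0,1]
    - [-32.3,-24.9,6,0,0,0,1]
    - [-32.3,-24.9,6,0,0,0,1]
    - [-32.3,-24.9,6,0,0,0,1]

```text
time: 1.77
position: [596.3, -252.4, 110.2]
orientation: [-0.0, 0.218, 0.976, 0.0]
ft_force: [0.3, 0.9, -0.1]
opening: 85.3
grasp_force: 0.0
```

>>> arm_command:
  targets:
    - [-32,-24.5,6,0,0,0,1]
    - [-32,-24.5,6,0,0,0,1]
    - [0,0,0,0,0,0.124,1]
    - [0,0,0,0,0,0.124,1]
    - [0,0,0,0,0,0.124,1]

```text
time: 2.18
position: [632.6, -322.7, 96.8]
orientation: [-0.002, 0.398, 0.917, 0.0]
ft_force: [0.3, 0.9, 0.4]
opening: 85.4
grasp_force: 0.0
```

>>> arm_command:
  targets:
    - [0,0,0,0,0,0.124,1]
    - [0,0,0,0,0,0.124,1]
    - [0,0,0,0,0,0.124,1]
    - [0,0,0,0,0,0.124,1]
    - [0,0,0,0,0,0.124,1]

```text
time: 2.6
position: [632.8, -322.0, 98.4]
orientation: [-0.001, 0.659, 0.752, -0.0]
ft_force: [0.5, -0.0, -0.2]
opening: 85.6
grasp_force: 0.0
```

>>> arm_command:
  targets:
    - [0,0,0,0,0,0.124,1]
    - [0,0,0,0,0,0.124,1]
    - [0,0,0,0,0,0.124,1]
    - [0,0,0,0,0,0.124,1]
    - [0,0,0,0,0,0.124,1]

```text
time: 3.02
position: [632.8, -322.0, 98.5]
orientation: [-0.001, 0.857, 0.516, -0.0]
ft_force: [0.3, -0.3, -0.9]
opening: 85.4
grasp_force: 0.0
```

>>> arm_command:
  targets:
    - [0,0,0,0,0,0.124,1]
    - [0,0,0,0,0,0.124,1]
    - [0,0,0,0,0,0.124,1]
    - [0,0,0,0,0,0.124,1]
    - [0,0,0,0,0,0.124,1]

```text
time: 3.43
position: [632.8, -322.0, 98.4]
orientation: [-0.0, 0.973, 0.23, -0.0]
ft_force: [-0.2, 0.1, 0.5]
opening: 85.4
grasp_force: 0.0
```

>>> arm_command:
  targets:
    - [0,0,0,0,0,0.124,1]
    - [0,0,0,0,0,0.124,1]
    - [0,0,0,0,0,0.124,1]
    - [0,0,0,0,0,0.124,1]

```text
time: 3.77
position: [632.8, -322.0, 98.4]
orientation: [-0.0, 1.0, -0.016, -0.001]
ft_force: [-0.6, -0.1, -0.2]
opening: 85.1
grasp_force: 0.0
```

```bash
python3 -c "
from h import *
go([634,-323,20],frame([0,0,-1],[-.045,-1,0]))"
```

```text
t 3.77 pos [ 632.77 -322.     98.42] j [-0.52  0.65  0.92  0.    1.57  1.08] F [-0.56 -0.12 -0.18] 
shift [ 1.35  1.02 78.42] rows>=1.9 turn [-0.    0.    0.01] rows>=0.1
```

>>> arm_command:
  targets:
    - [0,0,40,0,0,0,1]
    - [0,0,38,0,0,0,1]
    - [0,0,10,0,0,0,1]
    - [0,0,4,0,0,0,1]
    - [0,0,3,0,0,0,1]

```text
time: 4.18
position: [633.2, -322.2, 4.5]
orientation: [-0.0, 1.0, -0.013, -0.0]
ft_force: [-0.5, -0.3, 1.4]
opening: 85.5
grasp_force: 0.0
```

>>> arm_command:
  targets:
    - [0,0,1,0,0,0,1]
    - [0,0,0,0,0,0,1]

```text
time: 4.35
position: [634.3, -322.8, 5.9]
orientation: [0.001, 1.0, -0.013, 0.002]
ft_force: [0.3, 0.1, 0.7]
opening: 85.4
grasp_force: 0.0
```

>>> arm_command:
  targets:
    - [0,0,2,0,0,0,1]
    - [0,0,0,0,0,0,1]

```text
time: 4.52
position: [633.6, -322.5, 2.6]
orientation: [0.0, 1.0, -0.013, 0.001]
ft_force: [-0.2, 0.0, -0.8]
opening: 85.4
grasp_force: 0.0
```

>>> arm_command:
  targets:
    - [0,0,2,0,0,0,1]
    - [0,0,0,0,0,0,1]

```text
time: 4.68
position: [633.7, -322.5, 0.5]
orientation: [0.0, 1.0, -0.013, 0.001]
ft_force: [1.6, -0.7, 3.7]
opening: 85.5
grasp_force: 2.2
```

>>> arm_command:
  targets:
    - [0,0,2,0,0,0,1]
    - [0,0,0,0,0,0,1]

```text
time: 4.85
position: [633.7, -322.5, 0.3]
orientation: [0.0, 1.0, -0.013, 0.001]
ft_force: [-6.4, 1.9, 12.1]
opening: 85.4
grasp_force: 6.5
```

>>> arm_command:
  targets:
    - [-3.5,2,0,0,0,0,1]
    - [-6.9,4,0,0,0,0,1]
    - [-6.9,4,0,0,0,0,1]
    - [-6.9,4,0,0,0,0,1]
    - [0,0,0,0,0,0,1]

```text
time: 5.27
position: [609.9, -336.1, 0.4]
orientation: [0.001, 1.0, -0.013, 0.003]
ft_force: [0.5, 1.9, 10.6]
opening: 85.3
grasp_force: 5.0
```

Run:
```python
from h import *
p,d=eyes.get_image('top'); cv2.imwrite('pics/a.png',cv2.resize(p[150:330,300:540,::-1],None,fx=3,fy=3))
go([498,-402,0],frame([0,0,-1],[.501,-.865,0]))
```

```text
t 5.32 pos [ 609.9  -336.09    0.38] j [-0.56  0.7   1.06  0.    1.38  1.04] F [0.48 0.63 9.88] 
shift [-110.12   68.85   -0.04] rows>=3.2 turn [ 0.   -0.   -0.55] rows>=4.4
```

View pics/a.png

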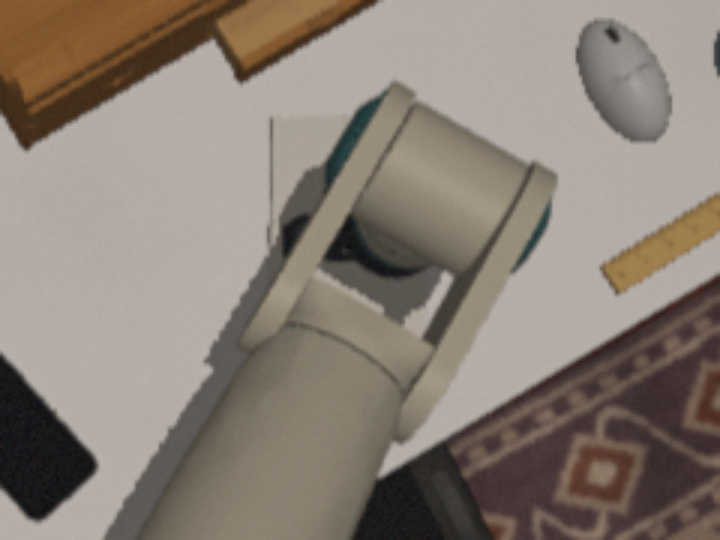

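The notebook's far-left corner is at crop (272,117), which is (391,189) in the full image. That hasn't changed, so the fingers slipped on top of the notebook. I'll press harder.

>>> arm_command:
  targets:
    - [0,0,1.5,0,0,0,1]
    - [0,0,1.5,0,0,0,1]
    - [0,0,0,0,0,0,1]

```text
time: 5.57
position: [610.0, -336.1, 0.3]
orientation: [0.001, 1.0, -0.013, 0.002]
ft_force: [-9.4, 5.5, 24.9]
opening: 85.5
grasp_force: 12.8
```

>>> arm_command:
  targets:
    - [-5,3,0,0,0,0,1]
    - [-5,3,0,0,0,0,1]

```text
time: 5.73
position: [603.4, -340.6, 0.3]
orientation: [0.001, 1.0, -0.012, 0.006]
ft_force: [9.8, 6.7, 16.8]
opening: 85.3
grasp_force: 8.3
```

>>> arm_command:
  targets:
    - [-5,3,0,0,0,0,1]
    - [-5,3,0,0,0,0,1]

```text
time: 5.9
position: [593.3, -346.4, 0.3]
orientation: [0.001, 1.0, -0.013, 0.007]
ft_force: [9.4, 7.0, 16.8]
opening: 85.4
grasp_force: 8.6
```

```bash
cat >> h.py <<'E'
def nbpix(tag=None):
    "notebook mask in top view by height/colour; far-left corner area"
    p,d=eyes.get_image('top')
    if tag: cv2.imwrite(f'pics/{tag}.png',p[:,:,::-1])
    return p,d
E
python3 - <<'E'
from h import *
p,d=eyes.get_image('top'); q=np.load('top.npz')['p']
a=cv2.cvtColor(q,cv2.COLOR_RGB2GRAY)[180:225,380:415]; g=cv2.cvtColor(p,cv2.COLOR_RGB2GRAY)
r=cv2.matchTemplate(g[160:250,360:440],a[:25,:20],cv2.TM_CCOEFF_NORMED); print(cv2.minMaxLoc(r),'unmoved at (20,20)')
cv2.imwrite('pics/b.png',cv2.resize(p[150:330,300:540,::-1],None,fx=3,fy=3)); cur()
E
```

```text
(-0.3460705876350403, 0.981941282749176, (19, 3), (20, 21)) unmoved at (20,20)
```

View pics/b.png

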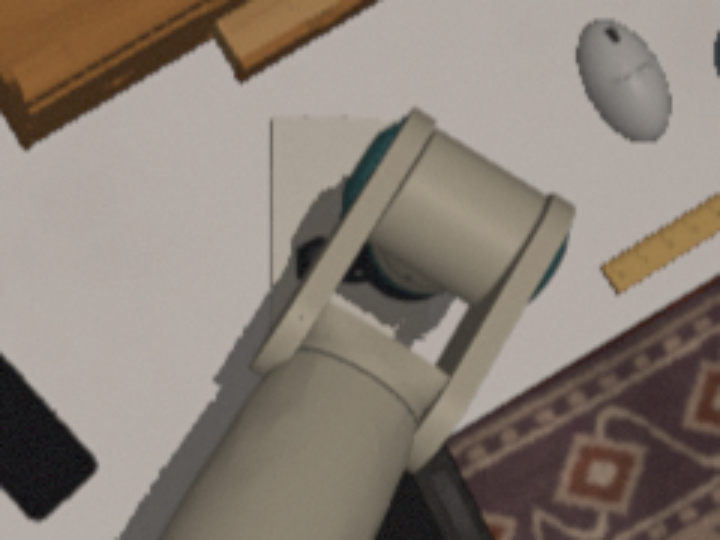

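The notebook still hasn't moved: its corner is at crop (272,118). Friction drag from above doesn't work, so I'll hook the far short side with a tilted gripper and pull.

>>> arm_command:
  targets:
    - [0,0,-20,0,0,0,0.5]
    - [0,0,-40,0,0,0,0.5]
    - [0,0,-30,0,0.1,0,0.5]
    - [20,0,0,0,0.11,0,0.5]
    - [30,0,0,0,0.11,0,0.5]

```text
time: 6.37
position: [638.2, -349.5, 96.4]
orientation: [0.004, 0.986, -0.013, 0.164]
ft_force: [0.4, 0.2, -0.9]
opening: 42.8
grasp_force: 0.0
```

>>> arm_command:
  targets:
    - [30,0,0,0,0.11,0,0.5]
    - [30,0,0,0,0.11,0,0.5]
    - [20,0,0,0,0.11,0,0.5]
    - [0,0,0,0,0,0,0.5]

```text
time: 6.7
position: [710.6, -350.2, 124.7]
orientation: [0.004, 0.947, -0.013, 0.321]
ft_force: [0.0, -0.7, -0.2]
opening: 42.8
grasp_force: 0.0
```

```bash
python3 -c "
from h import *
b=.65
go([770,-337,60],frame([np.sin(b),0,-np.cos(b)],[0,-1,0]))"
```

```text
t 6.70 pos [ 710.58 -350.16  124.69] j [-0.63  0.48  1.23  0.45  0.92  0.79] F [ 0.02 -0.7  -0.16] 
shift [  7.56 -14.71  87.26] rows>=2.2 turn [ 0.02 -0.   -0.02] rows>=0.2
```

>>> arm_command:
  targets:
    - [2.5,-5,29,0.01,0,-0.01,0.5]
    - [2.5,-5,29,0.01,0,-0.01,0.5]
    - [2.5,-4.7,29,0,0,0,0.5]
    - [-10,0,13,0,0,0,0.5]
    - [-10,0,13,0,0,0,0.5]

```text
time: 7.12
position: [768.5, -335.0, 24.8]
orientation: [-0.003, 0.948, 0.001, 0.318]
ft_force: [-0.8, -0.2, 0.0]
opening: 42.7
grasp_force: 0.0
```

>>> arm_command:
  targets:
    - [-6,0,8,0,0,0,0.5]
    - [-3,0,4,0,0,0,0.5]
    - [0,0,0,0,0,0,0.5]

```text
time: 7.37
position: [767.8, -336.2, 10.8]
orientation: [-0.003, 0.948, -0.0, 0.318]
ft_force: [0.9, 0.4, -0.8]
opening: 42.5
grasp_force: 0.0
```

```bash
python3 -c "
from h import *
b=.65
go([760,-337,6],frame([np.sin(b),0,-np.cos(b)],[0,-1,0]))
p,d=eyes.get_image('wrist');cv2.imwrite('pics/c.png',p[:,:,::-1])"
```

```text
t 7.37 pos [ 767.83 -336.18   10.78] j [-0.57  0.73  1.11  0.48  0.8   0.75] F [ 0.87  0.36 -0.83] 
shift [-9.12  0.83 -0.91] rows>=0.2 turn [-0.  0. -0.] rows>=0.0
```

View pics/c.png

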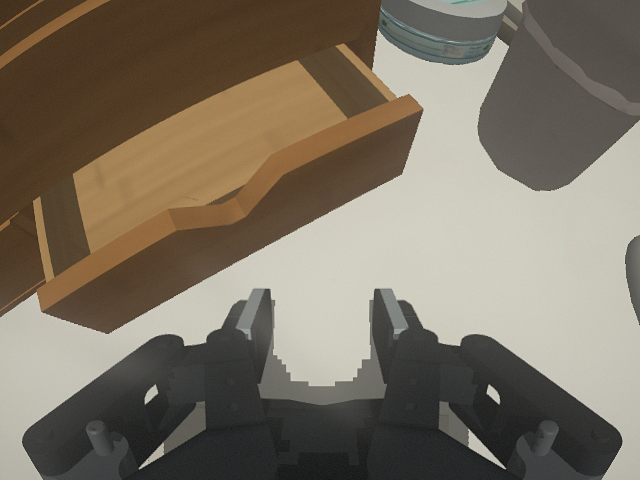

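The wrist view shows the fingertips at (260,300) and (382,300), behind the notebook's far side and clear of the drawer. Now I'll lower a little and pull.

>>> arm_command:
  targets:
    - [-3,0,4,0,0,0,0.5]
    - [0,0,0,0,0,0,0.5]

```text
time: 7.58
position: [769.1, -336.4, 8.1]
orientation: [-0.002, 0.947, 0.0, 0.32]
ft_force: [-0.5, 0.6, 0.8]
opening: 42.6
grasp_force: 0.0
```

>>> arm_command:
  targets:
    - [-6.4,0,-4.8,0,0,0,0.5]
    - [-6.4,0,-4.8,0,0,0,0.5]
    - [-6.4,0,-4.8,0,0,0,0.5]
    - [-6.4,0,-4.8,0,0,0,0.5]
    - [-6.4,0,-4.8,0,0,0,0.5]

```text
time: 8.0
position: [729.2, -336.2, 8.4]
orientation: [-0.002, 0.947, 0.0, 0.32]
ft_force: [2.4, 0.6, 0.1]
opening: 42.8
grasp_force: 0.5
```

>>> arm_command:
  targets:
    - [-6.4,0,-4.8,0,0,0,0.5]
    - [-6.4,0,-4.8,0,0,0,0.5]
    - [-6.4,0,-4.8,0,0,0,0.5]
    - [0,0,0,0,0,0,0.5]

```text
time: 8.33
position: [704.5, -336.5, 8.0]
orientation: [-0.002, 0.947, 0.0, 0.32]
ft_force: [0.4, -1.1, 1.0]
opening: 42.8
grasp_force: 0.3
```

Run:
```python
from h import *
b=.65
p,d=eyes.get_image('top');cv2.imwrite('pics/d.png',cv2.resize(p[150:330,300:540,::-1],None,fx=3,fy=3))
go([690,-337,6],frame([np.sin(b),0,-np.cos(b)],[0,-1,0]))
```

```text
t 8.38 pos [ 704.66 -336.38    7.51] j [-0.62  0.6   1.31  0.55  0.75  0.64] F [-0.57 -0.73  0.55] 
shift [-12.58   0.61  -7.68] rows>=0.4 turn [-0. -0. -0.] rows>=0.0
```

View pics/d.png

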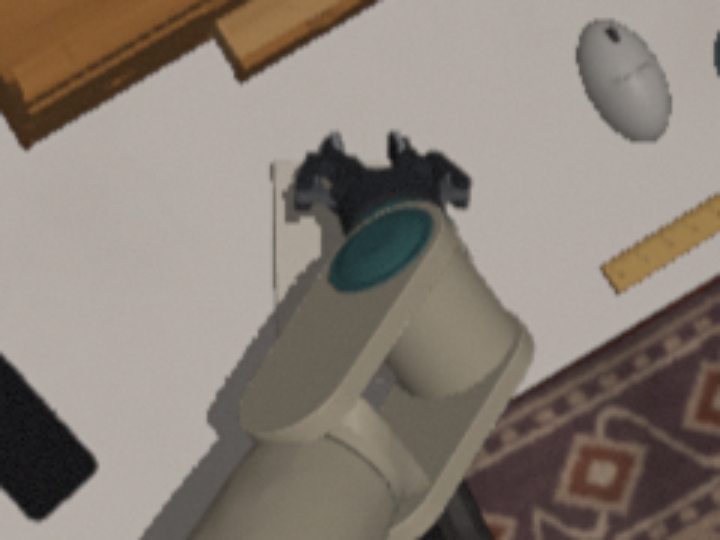

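The hook works. The notebook's far-left corner moved from crop (272,117) to (274,163), about 35 mm towards the robot. I'll keep pulling and turn the notebook to face the edge.

>>> arm_command:
  targets:
    - [-4.9,-0.3,-3.7,0.0172,0,-0.0227,0.5]
    - [-4.9,-0.3,-3.7,0.0172,0,-0.0227,0.5]
    - [-4.9,-0.3,-3.7,0.0172,0,-0.0227,0.5]
    - [-4.9,-0.3,-3.7,0.0172,0,-0.0227,0.5]
    - [-4.9,-0.3,-3.7,0.0172,0,-0.0227,0.5]

```text
time: 8.8
position: [674.8, -336.2, 7.4]
orientation: [-0.025, 0.945, 0.069, 0.319]
ft_force: [2.2, 1.0, 1.0]
opening: 42.8
grasp_force: 1.5
```

>>> arm_command:
  targets:
    - [-4.8,-1.1,-3.7,0.0172,0,-0.0227,0.5]
    - [-4.8,-1.1,-3.7,0.0172,0,-0.0227,0.5]
    - [-4.8,-1.1,-3.7,0.0172,0,-0.0227,0.5]
    - [-4.8,-1.1,-3.7,0.0172,0,-0.0227,0.5]
    - [-4.8,-1.1,-3.7,0.0172,0,-0.0227,0.5]

```text
time: 9.22
position: [643.8, -336.9, 7.3]
orientation: [-0.047, 0.938, 0.136, 0.317]
ft_force: [2.3, 0.4, 1.8]
opening: 42.6
grasp_force: 1.3
```

Run:
```python
from h import *
n=np.array([np.cos(.525),np.sin(.525)]);b=.65
p,d=eyes.get_image('top');np.savez('m.npz',p=p,d=d);cv2.imwrite('pics/e.png',cv2.resize(p[150:350,290:530,::-1],None,fx=3,fy=3))
go([581,-339,6],frame([n[0]*np.sin(b),n[1]*np.sin(b),-np.cos(b)],[n[1],-n[0],0]))
```

```text
t 9.27 pos [ 642.95 -337.52    7.16] j [-0.74  0.56  1.37  0.69  0.96  0.21] F [0.63 0.25 2.04] 
shift [-48.29 -16.23 -35.29] rows>=1.5 turn [ 0.14 -0.   -0.19] rows>=1.9
```

View pics/e.png

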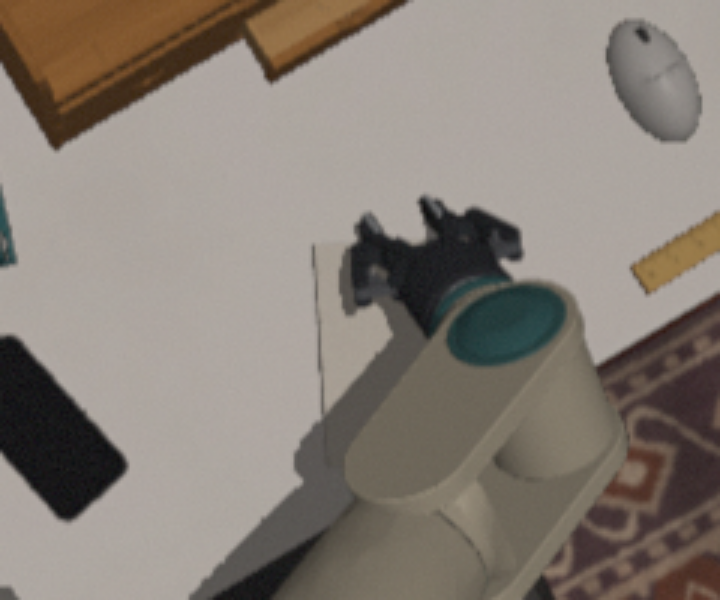

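The notebook's left side runs from crop (314,243) to (327,465), so it has turned only about 5°. I'll shift left to get a longer lever.

>>> arm_command:
  targets:
    - [9.6,0,7.3,0,0,0,0.5]
    - [0,-15,0,0,0,0,0.5]
    - [0,-13,0,0,0,0,0.5]
    - [-4.6,-1.6,-3.5,0.0145,0,-0.0191,0.5]
    - [-4.6,-1.6,-3.5,0.0145,0,-0.0191,0.5]

```text
time: 9.68
position: [636.1, -305.0, 6.5]
orientation: [-0.056, 0.934, 0.158, 0.315]
ft_force: [1.0, 0.4, 1.0]
opening: 42.3
grasp_force: 0.6
```

>>> arm_command:
  targets:
    - [-4.6,-1.6,-3.5,0.0145,0,-0.0191,0.5]
    - [-4.6,-1.6,-3.5,0.0145,0,-0.0191,0.5]
    - [-4.6,-1.6,-3.5,0.0145,0,-0.0191,0.5]
    - [-4.6,-1.6,-3.5,0.0145,0,-0.0191,0.5]
    - [-4.6,-1.6,-3.5,0.0145,0,-0.0191,0.5]

```text
time: 10.1
position: [606.2, -309.6, 6.7]
orientation: [-0.074, 0.923, 0.213, 0.311]
ft_force: [1.5, 1.6, 0.4]
opening: 42.6
grasp_force: 0.6
```

>>> arm_command:
  targets:
    - [-4.6,-1.6,-3.5,0.0145,0,-0.0191,0.5]
    - [-4.6,-1.6,-3.5,0.0145,0,-0.0191,0.5]
    - [-4.6,-1.6,-3.5,0.0145,0,-0.0191,0.5]
    - [-4.6,-1.6,-3.5,0,0,0,0.5]
    - [0,0,0,0,0,0,0.5]

```text
time: 10.52
position: [582.0, -315.6, 6.6]
orientation: [-0.085, 0.915, 0.245, 0.308]
ft_force: [0.4, 0.5, 1.7]
opening: 42.5
grasp_force: 0.3
```

Run:
```python
from h import *
n=np.array([np.cos(.525),np.sin(.525)]);b=.65
p,d=eyes.get_image('top');np.savez('m.npz',p=p,d=d);cv2.imwrite('pics/f.png',cv2.resize(p[180:380,290:530,::-1],None,fx=3,fy=3))
go([571,-322,6],frame([n[0]*np.sin(b),n[1]*np.sin(b),-np.cos(b)],[n[1],-n[0],0]))
```

```text
t 10.57 pos [ 582.24 -315.51    6.72] j [-0.81  0.51  1.45  0.71  1.13 -0.06] F [-0.1  -0.61  0.51] 
shift [-10.76  -0.02  -7.29] rows>=0.3 turn [-0. -0. -0.] rows>=0.0
```

View pics/f.png

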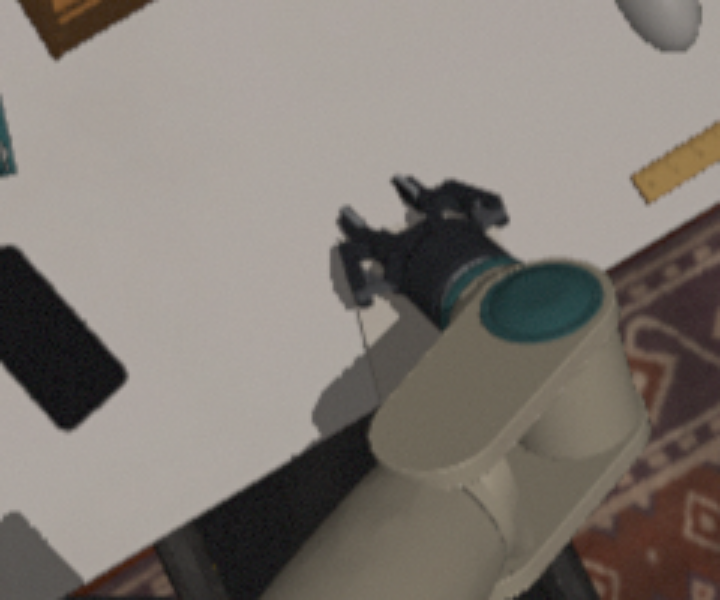

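The left side now runs from crop (359,312) to (378,390), so the notebook has turned about 12°. I'll lift clear and measure its pose numerically.

>>> arm_command:
  targets:
    - [9.6,0,7.3,0,0,0,0.5]
    - [20,0,-26,0,0,0,0.5]
    - [20,-10,-26,0,0,0,0.5]
    - [0,-40,-5,0,0,0,0.5]
    - [0,-40,-5,0,0,0,0.5]

```text
time: 10.98
position: [543.9, -234.9, 83.6]
orientation: [-0.082, 0.914, 0.246, 0.31]
ft_force: [-0.1, 0.7, 0.0]
opening: 42.8
grasp_force: 0.0
```

>>> arm_command:
  targets:
    - [0,-40,0,0,0,0,0.5]
    - [0,-40,0,0,0,0,0.5]
    - [0,-40,0,0,0,0,0.5]
    - [0,-40,0,0,0,0,0.5]

```text
time: 11.32
position: [461.4, -94.6, 81.1]
orientation: [-0.085, 0.915, 0.246, 0.309]
ft_force: [-0.7, 0.1, 1.6]
opening: 43.2
grasp_force: 0.0
```

```bash
cat >> h.py <<'E'
from scipy.optimize import minimize
E0=np.array([495.42,-458.03]); N=np.array([.8652,.5014]); LF=np.array([-N[1],N[0]])
def dl(q): q=np.asarray(q,float)[...,:2]-E0; return np.stack([q@N,q@LF],-1)
def cloud(zr=(7,21)):
    P=[]
    for c in ('top','scene'):
        S=eyes.camera_info(c); p,d=eyes.get_image(c); d=cv2.medianBlur(d,5)
        v,u=np.nonzero(d>0); D=d[v,u]
        W=(np.c_[(u-S['cx'])/S['fx']*D,(v-S['cy'])/S['fy']*D,D]-S['t'])@np.array(S['R'])
        P.append(np.c_[W,p[v,u]])
    return P
def notebook(guess,a0,box=170,save=None):
    "fit 180x126 rectangle to points 7..21 mm up near guess; a0 = long axis angle"
    out=[]
    for W in cloud():
        m=(abs(W[:,2]-14)<7)&(np.hypot(W[:,0]-guess[0],W[:,1]-guess[1])<box)&(W[:,3:6].min(1)>60); q=W[m,:2]
        img=np.zeros((400,400),np.uint8); ij=np.clip((q-np.array(guess[:2])+200),0,399).astype(int); img[ij[:,0],ij[:,1]]=255
        img=cv2.morphologyEx(cv2.dilate(img,np.ones((5,5))),cv2.MORPH_OPEN,np.ones((9,9))); img=cv2.erode(img,np.ones((5,5)))
        x,y=np.nonzero(img); q=np.c_[x,y]+np.array(guess[:2])-200
        def cost(t):
            c,s=np.cos(t[2]),np.sin(t[2]); r=q-t[:2]; a=abs(r[:,0]*c+r[:,1]*s)-90; b=abs(-r[:,0]*s+r[:,1]*c)-63
            ins=(1/(1+np.exp(np.clip(np.maximum(a,b)/2,-30,30)))).sum(); return -ins
        best=min((minimize(cost,[guess[0]+dx,guess[1]+dy,a0+da],method='Nelder-Mead') for dx in(-15,15) for dy in(-15,15) for da in(-.15,.15)),key=lambda r:r.fun)
        r=cv2.minAreaRect(q.astype(np.float32))
        print('fit',best.x,'deg',np.degrees(best.x[2]),'in %d of %d'%(-best.fun,len(q)),'DL',dl(best.x),'| rect',np.round(r[0],1),np.round(r[1],1),round(r[2],1)); out.append(best.x)
    return out
E
python3 - <<'E'
from h import *
notebook((500,-345),.21)
go([700,-250,6])
E
```

```text
fit [ 475.3  -369.75    0.22] deg 12.462371193815393 in 21608 of 22258 DL [26.86 86.47] | rect [ 475.4 -369.5] [180.7 127.5] 12.1
fit [ 473.66 -368.76    0.22] deg 12.464197678784625 in 21594 of 22225 DL [25.93 88.15] | rect [ 473.9 -368.4] [180.3 126.7] 12.4
t 11.42 pos [458.81 -91.26  79.45] j [-0.62 -0.24  2.11  0.68  1.09  0.16] F [ 0.15 -0.78 -0.4 ] 
shift [ 58.22 259.36 134.57] rows>=7.3 turn [0. 0. 0.] rows>=0.0
```

Run:
```python
from h import *
W=cloud()
for w in W:
    q=dl(w); m=(q[:,0]<-25)&(q[:,0]>-400)&(q[:,1]>-150)&(q[:,1]<350)&(w[:,0]>100)
    for l in range(-150,350,50):
        k=m&(q[:,1]>l)&(q[:,1]<l+50); print(l,[ int(np.percentile(w[k&(q[:,0]<-a)&(q[:,0]>-a-75),2],98)) if (k&(q[:,0]<-a)&(q[:,0]>-a-75)).sum()>20 else None for a in(25,100,175,250,325)])
a=np.radians(12.4); z=[np.cos(a),np.sin(a),0]
for s in (1,-1): go([328,-401.5,180],frame(z,[0,0,s]))
```

```text
-150 [None, None, -889, -932, -934]
-100 [None, None, -867, -872, -872]
-50 [None, -866, -875, -873, -872]
0 [13, -874, -880, -881, -881]
50 [14, -878, -880, -881, -880]
100 [14, -881, -880, -880, -879]
150 [14, -878, -880, -881, -881]
200 [-875, -878, -871, -875, None]
250 [323, None, None, None, None]
300 [346, None, None, None, None]
-150 [None, None, None, None, None]
-100 [None, None, None, None, None]
-50 [None, None, None, None, None]
0 [11, None, None, None, None]
50 [12, None, None, None, None]
100 [12, None, None, None, None]
150 [12, None, None, None, None]
200 [None, None, None, None, None]
250 [322, None, None, None, None]
300 [346, 319, None, None, None]
t 11.52 pos [462.34 -95.5   82.  ] j [-0.62 -0.24  2.1   0.68  1.09  0.15] F [ 0.4  -0.88  1.6 ] 
shift [-154.99  196.64 -242.06] rows>=8.5 turn [-0.92  0.48 -1.3 ] rows>=13.4
t 11.52 pos [462.34 -95.5   82.  ] j [-0.62 -0.24  2.1   0.68  1.09  0.15] F [ 0.4  -0.88  1.6 ] 
shift [-154.99  196.64 -242.06] rows>=8.5 turn [0.49 0.95 1.58] rows>=15.4
```

>>> arm_command:
  targets:
    - [-17.2,21.9,-26.9,0,0,0,1]
    - [-17.2,21.9,-26.9,0,0,0,1]
    - [-17.2,21.9,-26.9,0,0,0,1]
    - [-17.2,21.9,-26.9,0,0,0,1]
    - [-17.2,21.9,-26.9,0,0,0,1]

```text
time: 11.93
position: [387.2, -269.8, 136.9]
orientation: [-0.084, 0.915, 0.246, 0.309]
ft_force: [0.1, -0.1, 0.5]
opening: 85.4
grasp_force: 0.0
```

>>> arm_command:
  targets:
    - [-17.2,21.9,-26.9,0,0,0,1]
    - [-17.2,21.9,-26.9,0,0,0,1]
    - [-17.2,21.9,-26.9,0,0,0,1]
    - [-17.2,21.9,-26.9,0,0,0,1]

```text
time: 12.27
position: [327.0, -406.2, 179.8]
orientation: [-0.084, 0.915, 0.245, 0.309]
ft_force: [0.5, 0.2, 0.3]
opening: 85.4
grasp_force: 0.0
```

>>> arm_command:
  targets:
    - [0,0,0,-0.066,0.034,-0.093,1]
    - [0,0,0,-0.066,0.034,-0.093,1]
    - [0,0,0,-0.066,0.034,-0.093,1]
    - [0,0,0,-0.066,0.034,-0.093,1]
    - [0,0,0,-0.066,0.034,-0.093,1]

```text
time: 12.68
position: [327.8, -404.8, 179.8]
orientation: [0.121, 0.805, 0.388, 0.432]
ft_force: [-0.2, 0.1, 0.5]
opening: 85.1
grasp_force: 0.0
```

Run:
```python
from h import *
a=np.radians(12.4); z=[np.cos(a),np.sin(a),0]
for s in (1,-1): go([328,-401.5,180],frame(z,[0,0,s]))
```

```text
t 12.68 pos [ 327.81 -404.8   179.83] j [-1.42 -0.02  1.81  0.94  1.46 -0.91] F [-0.16  0.06  0.49] 
shift [ 2.57 -2.02  0.52] rows>=0.1 turn [-0.59  0.31 -0.83] rows>=8.6
t 12.68 pos [ 327.81 -404.8   179.83] j [-1.42 -0.02  1.81  0.94  1.46 -0.91] F [-0.16  0.06  0.49] 
shift [ 2.57 -2.02  0.52] rows>=0.1 turn [0.37 0.71 2.19] rows>=18.8
```

>>> arm_command:
  targets:
    - [0,0,0,-0.0655,0.0345,-0.0925,1]
    - [0,0,0,-0.0655,0.0345,-0.0925,1]
    - [0,0,0,-0.0655,0.0345,-0.0925,1]
    - [0,0,0,-0.0655,0.0345,-0.0925,1]
    - [0,0,0,-0.0655,0.0345,-0.0925,1]

```text
time: 13.1
position: [327.5, -404.6, 179.5]
orientation: [0.311, 0.626, 0.495, 0.516]
ft_force: [-0.3, -0.6, -1.5]
opening: 85.7
grasp_force: 0.0
```

>>> arm_command:
  targets:
    - [0,0,0,-0.0655,0.0345,-0.0925,1]
    - [0,0,0,-0.0655,0.0345,-0.0925,1]
    - [0,0,0,-0.0655,0.0345,-0.0925,1]
    - [0,0,0,-0.0655,0.0345,-0.0925,1]
    - [0,0,0,0,0,0,1]

```text
time: 13.52
position: [327.6, -404.1, 176.6]
orientation: [0.442, 0.444, 0.549, 0.554]
ft_force: [0.4, 0.5, -0.4]
opening: 85.5
grasp_force: 0.0
```

Run:
```python
from h import *
a=np.radians(12.4); z=[np.cos(a),np.sin(a),0]
go([328,-401.5,7],frame(z,[0,0,1]))
```

```text
t 13.52 pos [ 327.61 -404.12  176.62] j [-1.53  0.33  1.83  1.47  1.72 -2.16] F [ 0.39  0.49 -0.38] 
shift [   1.4  -169.64    0.29] rows>=4.1 turn [ 0.   -0.   -0.01] rows>=0.1
```

>>> arm_command:
  targets:
    - [0.3,-40,0,0,0,0,1]
    - [0.3,-40,0,0,0,0,1]
    - [0.3,-40,0,0,0,0,1]
    - [0.3,-40,0,0,0,0,1]
    - [0,-9,0,0,0,0,1]

```text
time: 13.93
position: [327.5, -398.8, 3.9]
orientation: [0.438, 0.448, 0.548, 0.555]
ft_force: [0.1, 1.7, -1.0]
opening: 84.7
grasp_force: 0.0
```

>>> arm_command:
  targets:
    - [0,0,0,0,0,0,1]

```text
time: 14.02
position: [327.6, -400.5, 8.1]
orientation: [0.44, 0.446, 0.548, 0.554]
ft_force: [-0.2, -0.2, 0.2]
opening: 85.5
grasp_force: 0.0
```

Run:
```python
from h import *
a=np.radians(12.4); z=[np.cos(a),np.sin(a),0]
go([427.6,-379.6,7],frame(z,[0,0,1]))
```

```text
t 14.02 pos [ 327.63 -400.47    8.06] j [-1.53  0.75  1.73  1.43  1.68 -2.47] F [-0.17 -0.2   0.24] 
shift [ -1.22  -1.15 102.11] rows>=2.5 turn [ 0.   -0.   -0.01] rows>=0.1
```

>>> arm_command:
  targets:
    - [-0.3,0,22,0,0,0,1]
    - [-0.3,0,22,0,0,0,1]
    - [-0.3,0,22,0,0,0,1]
    - [-0.3,0,20,0,0,0,1]
    - [0,-1,16,0,0,0,1]

```text
time: 14.43
position: [429.3, -381.7, 13.6]
orientation: [0.443, 0.442, 0.551, 0.552]
ft_force: [0.0, 0.7, 0.8]
opening: 84.8
grasp_force: 0.0
```

>>> arm_command:
  targets:
    - [0,0,0,0,0,0,1]
    - [0,0,0,0,0,0,0.4]
    - [0,0,0,0,0,0,0.3]

```text
time: 14.68
position: [427.3, -381.3, 11.6]
orientation: [0.443, 0.443, 0.55, 0.552]
ft_force: [-1.2, -0.3, 0.4]
opening: 63.6
grasp_force: 0.0
```

Run:
```python
from h import *
a=np.radians(12.4); z=[np.cos(a),np.sin(a),0]
go([427.6,-379.6,7],frame(z,[0,0,1]))
notebook((474.5,-369.3),.216)
```

```text
t 14.68 pos [ 427.31 -381.26   11.58] j [-1.32  0.75  1.72  1.6   1.55 -2.47] F [-1.17 -0.32  0.41] 
shift [ 1.55 -4.59  0.63] rows>=0.1 turn [ 0. -0. -0.] rows>=0.0
fit [ 475.7  -369.78    0.22] deg 12.590570364407583 in 20792 of 21409 DL [27.19 86.25] | rect [ 475.3 -369.5] [180.9 127.5] 12.6
fit [ 474.51 -368.55    0.22] deg 12.365881921846954 in 20013 of 20625 DL [26.78 87.9 ] | rect [ 473.8 -368.4] [180.8 126.7] 12.6
```

>>> arm_command:
  targets:
    - [1.5,-4.5,0,0,0,0,0.3]
    - [0,0,0,0,0,0,0.3]
    - [0,0,0,0,0,0,0.22]

```text
time: 15.03
position: [426.7, -378.6, 4.6]
orientation: [0.442, 0.444, 0.55, 0.553]
ft_force: [-0.2, 0.1, 0.1]
opening: 18.8
grasp_force: 0.0
```

>>> arm_command:
  targets:
    - [0,0,0,0,0,0,0]
    - [0,0,0,0,0,0,0]
    - [0,0,0,0,0,0,0]
    - [0,0,0,0,0,0,0]

```text
time: 15.37
position: [426.9, -378.8, 6.0]
orientation: [0.443, 0.443, 0.549, 0.553]
ft_force: [-4.3, 0.5, 5.9]
opening: 12.8
grasp_force: 59.0
```

>>> arm_command:
  targets:
    - [0,10,0,0,0,0,0]
    - [0,20,0,0,0,0,0]
    - [0,30,0,0,0,0,0]
    - [0,30,0,0,0,0,0]
    - [0,30,0,0,0,0,0]

```text
time: 15.78
position: [426.8, -378.7, 125.3]
orientation: [0.441, 0.444, 0.55, 0.553]
ft_force: [0.4, -0.2, -1.5]
opening: 13.0
grasp_force: 58.9
```

>>> arm_command:
  targets:
    - [0,30,0,0,0,0,0]
    - [0,20,0,0,0,0,0]
    - [0,0,0,0,0,0.06,0]
    - [0,0,0,0,0,0.1,0]
    - [0,0,0,0,0,0.121,0]

```text
time: 16.2
position: [426.9, -379.1, 174.8]
orientation: [0.359, 0.518, 0.482, 0.61]
ft_force: [0.8, 0.4, -1.9]
opening: 12.7
grasp_force: 58.9
```

Run:
```python
from h import *
s,p,R=cur(); print(p,R.as_matrix(),np.array(s['joints']),s['opening'],s['grasp_force'],s['ft_force'],s['moment'])
```

```text
[ 426.86 -379.13  174.77] [[-0.21  0.06  0.98]
 [ 0.94 -0.28  0.22]
 [ 0.29  0.96  0.  ]] [-1.31  0.33  1.84  1.59  1.54 -1.88] 12.729976004806192 58.91294181346893 [ 0.75  0.43 -1.87] [-0.23  0.92  0.01]
```

>>> arm_command:
  targets:
    - [0,0,0,0,0,0.121,0]
    - [0,0,0,0,0,0.121,0]
    - [0,0,0,0,0,0.121,0]
    - [0,0,0,0,0,0.121,0]
    - [0,0,0,0,0,0.121,0]

```text
time: 16.62
position: [426.8, -379.1, 174.1]
orientation: [0.16, 0.638, 0.305, 0.689]
ft_force: [-0.0, 0.5, -1.9]
opening: 12.7
grasp_force: 58.9
```

>>> arm_command:
  targets:
    - [0,0,0,0,0,0.121,0]
    - [0,0,0,0,0,0.121,0]
    - [0,0,0,0,0,0.121,0]
    - [0,0,0,0,0,0.121,0]
    - [0,0,0,0,0,0.121,0]

```text
time: 17.03
position: [426.8, -379.1, 174.1]
orientation: [-0.053, 0.7, 0.101, 0.705]
ft_force: [0.8, -0.2, -1.4]
opening: 13.1
grasp_force: 58.9
```

>>> arm_command:
  targets:
    - [0,0,0,0,0,0.121,0]
    - [0,0,0,0,0,0.121,0]
    - [0,0,0,0,0,0.121,0]
    - [0,0,0,0,0,0.121,0]
    - [0,0,0,0,0,0.121,0]

```text
time: 17.45
position: [426.9, -379.1, 174.1]
orientation: [-0.261, 0.698, -0.112, 0.658]
ft_force: [0.2, 0.0, -2.6]
opening: 12.7
grasp_force: 58.9
```

>>> arm_command:
  targets:
    - [0,0,0,0,0,0.121,0]
    - [0,0,0,0,0,0.121,0]
    - [0,0,0,0,0,0.121,0]
    - [0,0,0,0,0,0.121,0]
    - [0,0,0,0,0,0.121,0]

```text
time: 17.87
position: [426.8, -379.1, 174.1]
orientation: [-0.445, 0.633, -0.315, 0.55]
ft_force: [-0.1, 0.1, -2.7]
opening: 13.0
grasp_force: 58.9
```

>>> arm_command:
  targets:
    - [0,0,0,0,0,0.121,0]
    - [0,0,0,0,0,0.121,0]
    - [0,0,0,0,0,0.121,0]
    - [0,0,0,0,0,0.077,0]
    - [0,0,0,0,0,0,0]

```text
time: 18.28
position: [426.8, -379.1, 174.2]
orientation: [0.553, -0.549, 0.445, -0.441]
ft_force: [-0.1, 0.3, -2.2]
opening: 12.9
grasp_force: 58.9
```

Run:
```python
from h import *
s,p,R=cur(); print(R.as_matrix(),s['opening'],s['grasp_force'])
# plan: final pose parallel to phone
a=np.radians(41.8); A=np.array([np.cos(a),np.sin(a)]); r=np.array([A[1],-A[0]]); P=np.array([471.8,-44.1])
c=P+r*(37+63+28)-A*183; nm=c-90*A; T=nm+42*A
print('centre',c,'DL',dl(c),'near',nm,dl(nm),'tcp',T)
go([T[0],T[1],170],frame([*A,0],[0,0,-1]))
# notebook points relative to tool, from the scene and top clouds
for W in cloud():
    q=R.inv().apply(W[:,:3]-p); m=(abs(q[:,1])<25)&(q[:,2]>5)&(q[:,2]<200)&(abs(q[:,0])<110)
    print('in tool', m.sum(), 'x',np.percentile(q[m,0],[1,99]),'y',np.percentile(q[m,1],[5,50,95]),'z',np.percentile(q[m,2],[1,99]), cv2.minAreaRect(q[m][:,[0,2]].astype(np.float32)))
```

```text
[[ 0.22 -0.    0.98]
 [-0.98  0.01  0.22]
 [-0.01 -1.    0.  ]] 12.881124149864137 58.86971890926361
centre [ 420.69 -261.5 ] DL [ 33.89 207.51] near [ 353.6  -321.48] [-54.24 189.25] tcp [ 384.91 -293.49]
t 18.28 pos [ 426.85 -379.09  174.2 ] j [-1.31  0.33  1.84  1.59  1.54  0.98] F [-0.13  0.32 -2.18] 
shift [-92.6    4.9  -22.47] rows>=2.3 turn [-0.   -0.51 -0.01] rows>=4.1
in tool 3964 x [-62.5  61.6] y [-6.55 -5.28 -3.25] z [  6.35 138.64] ((0.17201614379882812, 72.68721771240234), (126.94408416748047, 135.22862243652344), 0.06841418892145157)
in tool 4436 x [-62.59  61.76] y [-4.8  -3.7  -1.99] z [  6.23 136.65] ((-1.3229255676269531, 72.20470428466797), (134.5301513671875, 126.94271850585938), 89.86624145507812)
```

>>> arm_command:
  targets:
    - [-31,0,-7.5,0,0,0,0]
    - [-31,0,-7.5,0,0,0,0]
    - [-31,0,-7.5,0,0,0,0]
    - [0,0,0,0,-0.1,0,0]
    - [0,0,0,0,-0.1,0,0]

```text
time: 18.8
position: [383.3, -288.3, 173.5]
orientation: [0.596, -0.591, 0.386, -0.382]
ft_force: [0.6, -1.2, 0.5]
opening: 12.5
grasp_force: 59.0
```

>>> arm_command:
  targets:
    - [0,0,0,0,-0.1,0,0]
    - [0,0,0,0,-0.1,0,0]
    - [0,0,0,0,-0.11,-0.005,0]
    - [0,30,0,0,0,0,0]
    - [0,30,0,0,0,0,0]

```text
time: 19.22
position: [385.8, -294.6, 115.3]
orientation: [-0.644, 0.647, -0.286, 0.292]
ft_force: [-0.1, -1.1, -2.9]
opening: 12.8
grasp_force: 59.0
```

>>> arm_command:
  targets:
    - [0,30,0,0,0,0,0]
    - [0,20,0,0,0,0,0]
    - [0,0,0,0,0,0,0]

```text
time: 19.47
position: [384.9, -291.8, 61.6]
orientation: [0.647, -0.643, 0.289, -0.289]
ft_force: [-0.1, -0.0, -1.5]
opening: 13.1
grasp_force: 59.2
```

Run:
```python
from h import *
a=np.radians(41.8); A=np.array([np.cos(a),np.sin(a)])
go([384.9,-293.5,9],frame([*A,0],[0,0,-1]))
p,d=eyes.get_image('top');cv2.imwrite('pics/g.png',cv2.resize(p[180:380,240:480,::-1],None,fx=3,fy=3))
```

```text
t 19.47 pos [ 384.93 -291.77   61.61] j [-1.29  0.68  1.65  1.25  1.89  0.76] F [-0.07 -0.01 -1.49] 
shift [ 1.39 52.6  -1.42] rows>=1.3 turn [-0. -0. -0.] rows>=0.0
```

View pics/g.png

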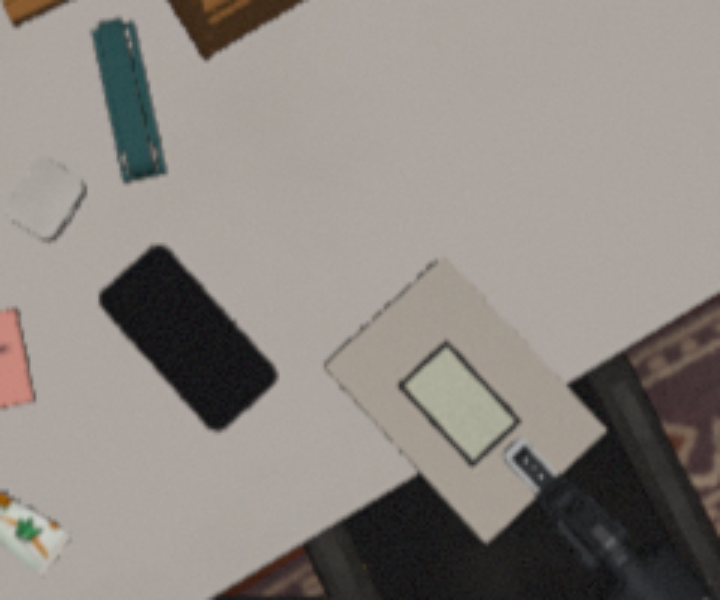

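The picture shows the label up, with its centre at (460,403), and the notebook parallel to the phone. I'll set it down with its near side overhanging the edge.

>>> arm_command:
  targets:
    - [0.7,25,0,0,0,0,0]
    - [0.7,18,0,0,0,0,0]
    - [0,5,0,0,0,0,0]
    - [0,3,0,0,0,0,0]
    - [0,0,0,0,0,0,0]

```text
time: 19.93
position: [386.7, -294.9, 15.3]
orientation: [0.645, -0.645, 0.288, -0.291]
ft_force: [-0.3, -0.6, -2.3]
opening: 12.7
grasp_force: 59.3
```

>>> arm_command:
  targets:
    - [0,1,0,0,0,0,0]
    - [0,0,0,0,0,0,0]

```text
time: 20.1
position: [386.7, -294.9, 14.3]
orientation: [0.645, -0.645, 0.287, -0.291]
ft_force: [0.1, 0.6, -1.6]
opening: 12.8
grasp_force: 59.3
```

>>> arm_command:
  targets:
    - [0,2,0,0,0,0,0]
    - [0,2,0,0,0,0,0]
    - [0,0,0,0,0,0,0]

```text
time: 20.35
position: [386.5, -294.4, 9.2]
orientation: [0.646, -0.645, 0.288, -0.291]
ft_force: [-0.4, -0.3, -2.7]
opening: 12.6
grasp_force: 59.2
```

>>> arm_command:
  targets:
    - [0,1.5,0,0,0,0,0]
    - [0,0,0,0,0,0,0]

```text
time: 20.52
position: [386.5, -294.4, 7.7]
orientation: [0.646, -0.644, 0.288, -0.291]
ft_force: [-0.2, 0.1, -1.7]
opening: 12.9
grasp_force: 59.2
```

>>> arm_command:
  targets:
    - [0,1.5,0,0,0,0,0]
    - [0,0,0,0,0,0,0]

```text
time: 20.68
position: [386.5, -294.4, 7.0]
orientation: [0.646, -0.644, 0.287, -0.291]
ft_force: [-1.1, 0.7, 3.4]
opening: 12.8
grasp_force: 59.6
```

>>> arm_command:
  targets:
    - [0,0,0,0,0,0,0.3]
    - [0,0,0,0,0,0,0.6]
    - [0,0,0,0,0,0,0.8]
    - [0,0,-20,0,0,0,0.8]
    - [0,0,-30,0,0,0,0.8]

```text
time: 21.1
position: [349.5, -326.2, 5.9]
orientation: [0.647, -0.645, 0.287, -0.289]
ft_force: [0.1, -0.9, 0.3]
opening: 68.3
grasp_force: 0.0
```

>>> arm_command:
  targets:
    - [0,0,-30,0,0,0,0.8]
    - [0,0,-20,0,0,0,0.8]
    - [0,-40,0,0,0,0,0.8]
    - [0,-40,0,0,0,0,0.8]
    - [0,0,0,0,0,0,0.8]

```text
time: 21.52
position: [311.5, -363.5, 91.2]
orientation: [-0.643, 0.647, -0.286, 0.293]
ft_force: [-0.4, -0.2, 1.3]
opening: 68.3
grasp_force: 0.0
```

Run:
```python
from h import *
x=np.mean(notebook((421,-261),.73),0)
a=np.radians(41.8); A=np.array([np.cos(a),np.sin(a)]); r=np.array([A[1],-A[0]]); P=np.array([471.8,-44.1])
print('gap',(x[:2]-P)@r-100,'along',(x[:2]-P)@A)
b=.5
for s in (1,-1): go([310,-357,90],frame([*(A*np.sin(b)),-np.cos(b)],[*(s*r),0]))
```

```text
fit [ 422.95 -262.38    0.73] deg 41.7241349116868 in 21532 of 22131 DL [ 35.4  205.62] | rect [ 422.9 -262.5] [181.5 127.1] 41.5
fit [ 421.67 -260.77    0.73] deg 41.71292176846584 in 21188 of 21713 DL [ 35.1  207.65] | rect [ 421.9 -260.3] [180.6 127.2] 41.6
gap 29.1358537912879 along -181.84772548860553
t 21.62 pos [ 311.55 -361.53   87.03] j [-1.45  0.71  1.52  1.17  2.04  0.81] F [ 0.07  0.46 -0.73] 
shift [-4.4  -3.    1.85] rows>=0.1 turn [-0.83 -0.84 -1.4 ] rows>=14.8
t 21.62 pos [ 311.55 -361.53   87.03] j [-1.45  0.71  1.52  1.17  2.04  0.81] F [ 0.07  0.46 -0.73] 
shift [-4.4  -3.    1.85] rows>=0.1 turn [-0.84  0.83  1.41] rows>=14.8
```

Run:
```python
from h import *
a=np.radians(41.8); A=np.array([np.cos(a),np.sin(a)]); r=np.array([A[1],-A[0]])
for s in (1,-1): go([322,-351,90],frame([0,0,-1],[*(s*r),0]))
```

```text
t 21.62 pos [ 311.55 -361.53   87.03] j [-1.45  0.71  1.52  1.17  2.04  0.81] F [ 0.07  0.46 -0.73] 
shift [-0.9  -2.97 14.81] rows>=0.4 turn [-1.2  -1.21 -1.21] rows>=16.9
t 21.62 pos [ 311.55 -361.53   87.03] j [-1.45  0.71  1.52  1.17  2.04  0.81] F [ 0.07  0.46 -0.73] 
shift [-0.9  -2.97 14.81] rows>=0.4 turn [-1.21  1.21  1.21] rows>=16.9
```

>>> arm_command:
  targets:
    - [0,-20,0,-0.0706,-0.0712,-0.0712,1]
    - [0,0,0,-0.0706,-0.0712,-0.0712,1]
    - [0,0,0,-0.0706,-0.0712,-0.0712,1]
    - [0,0,0,-0.0706,-0.0712,-0.0712,1]
    - [0,0,0,-0.0706,-0.0712,-0.0712,1]

```text
time: 22.03
position: [311.3, -360.7, 104.7]
orientation: [-0.502, 0.829, -0.097, 0.226]
ft_force: [-0.4, 1.0, -0.2]
opening: 85.4
grasp_force: 0.0
```

>>> arm_command:
  targets:
    - [0,0,0,-0.0706,-0.0712,-0.0712,1]
    - [0,0,0,-0.0706,-0.0712,-0.0712,1]
    - [0,0,0,-0.0706,-0.0712,-0.0712,1]
    - [0,0,0,-0.0706,-0.0712,-0.0712,1]
    - [0,0,0,-0.0706,-0.0712,-0.0712,1]

```text
time: 22.45
position: [311.3, -360.8, 104.8]
orientation: [-0.312, 0.934, 0.102, 0.141]
ft_force: [0.6, 0.4, -0.2]
opening: 85.6
grasp_force: 0.0
```

>>> arm_command:
  targets:
    - [0,0,0,-0.0706,-0.0712,-0.0712,1]
    - [0,0,0,-0.0706,-0.0712,-0.0712,1]
    - [0,0,0,-0.0706,-0.0712,-0.0712,1]
    - [0,0,0,-0.0706,-0.0712,-0.0712,1]
    - [0,0,0,-0.0706,-0.0712,-0.0712,1]

```text
time: 22.87
position: [311.4, -360.8, 105.1]
orientation: [-0.092, 0.951, 0.291, 0.043]
ft_force: [0.0, 0.3, 0.1]
opening: 85.2
grasp_force: 0.0
```

>>> arm_command:
  targets:
    - [0,0,0,-0.0706,-0.0712,-0.0712,1]
    - [0,0,0,-0.0706,-0.0712,-0.0712,1]
    - [0,0,0,0,0,0,1]

```text
time: 23.12
position: [311.6, -358.8, 104.9]
orientation: [-0.002, 0.933, 0.36, 0.002]
ft_force: [-0.9, 1.1, 0.3]
opening: 85.7
grasp_force: 0.0
```

Run:
```python
from h import *
a=np.radians(41.8); A=np.array([np.cos(a),np.sin(a)]); r=np.array([A[1],-A[0]])
go([328,-346,-8],frame([0,0,-1],[*r,0]))
```

```text
t 23.12 pos [ 311.64 -358.78  104.91] j [-0.94 -0.01  1.72  0.01  1.43 -0.1 ] F [-0.85  1.06  0.33] 
shift [ 20.08   1.77 113.02] rows>=2.8 turn [-0.   -0.01  0.01] rows>=0.1
```

>>> arm_command:
  targets:
    - [0,1,38,0,0,0.01,1]
    - [0,0,38,0,0,0,1]
    - [0,0,36,0,0,0,1]
    - [20,0,0,0,0,0,1]
    - [15,0,0,0,0,0,1]

```text
time: 23.53
position: [337.1, -335.5, -9.9]
orientation: [-0.008, 0.936, 0.351, 0.002]
ft_force: [1.0, -0.6, 0.0]
opening: 85.5
grasp_force: 0.0
```

>>> arm_command:
  targets:
    - [5,0,0,0,0,0,1]
    - [5,0,0,0,0,0,1]
    - [8,-0.3,0,0,0,0,1]
    - [10,-0.3,0,0,0,0,1]
    - [10,-0.3,0,0,0,0,1]

```text
time: 23.95
position: [367.2, -311.8, -5.3]
orientation: [-0.003, 0.936, 0.352, 0.003]
ft_force: [-0.2, -0.0, -0.4]
opening: 85.5
grasp_force: 0.4
```

>>> arm_command:
  targets:
    - [10,-0.3,0,0,0,0,1]
    - [10,-0.3,0,0,0,0,1]
    - [10,-0.3,0,0,0,0,1]
    - [10,-0.3,0,0,0,0,1]
    - [10,-0.3,0,0,0,0,1]

```text
time: 24.37
position: [404.2, -277.0, -5.0]
orientation: [-0.003, 0.936, 0.353, 0.003]
ft_force: [-0.4, -0.1, -0.8]
opening: 85.4
grasp_force: 0.4
```

```bash
cat >> h.py <<'E'
def final(g,a0):
    x=np.mean(notebook(g,a0),0); c,s=np.cos(x[2]),np.sin(x[2])
    C=x[:2]+np.array([[i*90*c-j*63*s,i*90*s+j*63*c] for i,j in((1,1),(1,-1),(-1,-1),(-1,1))])
    P=cv2.boxPoints(((471.8,-44.1),(150,74),41.8)); 
    gap=min(-cv2.pointPolygonTest(C.astype(np.float32).reshape(-1,1,2),tuple(map(float,q)),True) for q in np.vstack([P+(np.roll(P,1,0)-P)*t for t in np.linspace(0,1,40)]))
    print('corner depths',dl(C)[:,0],'gap',gap,'along',(x[:2]-[471.8,-44.1])@[.7455,.6665])
E
python3 - <<'E'
from h import *
final((475,-213),.73)
go([328,-346,-8])
E
```

```text
fit [ 488.8  -201.45    0.7 ] deg 40.38150079671977 in 16674 of 16951 DL [122.92 225.31] | rect [ 487.7 -203.3] [158.4 126.8] 41.3
fit [ 484.97 -218.33    0.82] deg 46.91745701365752 in 4502 of 4600 DL [111.14 212.63] | rect [ 486.3 -232.6] [198.7 103.3] 4.3
corner depths [189.75 219.29  44.31  14.77] gap 30.82105924492782 along -99.25575746073937
t 24.47 pos [ 404.62 -276.76   -4.89] j [-0.68  0.18  1.76  0.01  1.2   0.16] F [-0.3  -1.26  0.2 ] 
shift [-103.28    1.24    2.23] rows>=2.5 turn [0. 0. 0.] rows>=0.0
```

>>> arm_command:
  targets:
    - [10,-0.7,0,0,0,0,1]
    - [10,-0.7,0,0,0,0,1]
    - [10,-0.7,0,0,0,0,1]
    - [10,-0.7,0,0,0,0,1]
    - [10,-0.7,0,0,0,0,1]

```text
time: 24.88
position: [439.4, -241.4, -4.7]
orientation: [-0.003, 0.936, 0.353, 0.003]
ft_force: [-0.9, -0.9, -1.4]
opening: 85.6
grasp_force: 0.4
```

>>> arm_command:
  targets:
    - [8,-0.5,0,0,0,0,1]
    - [6,0,0,0,0,0,1]
    - [0,0,0,0,0,0,1]
    - [-20,0,0,0,0,0,1]
    - [-30,0,-10,0,0,0,1]

```text
time: 25.3
position: [411.1, -264.3, 3.7]
orientation: [-0.004, 0.935, 0.354, 0.003]
ft_force: [0.5, -0.6, 0.3]
opening: 85.2
grasp_force: 0.0
```

>>> arm_command:
  targets:
    - [-30,10,-20,0,0,0,1]
    - [-30,20,-20,0,0,0,1]
    - [-20,30,-20,0,0,0,1]
    - [0,30,-20,0,0,0,1]
    - [0,0,0,0,0,0,1]

```text
time: 25.72
position: [413.0, -392.5, 89.7]
orientation: [0.003, 0.936, 0.351, 0.005]
ft_force: [0.9, -1.5, 1.2]
opening: 85.2
grasp_force: 0.0
```

Run:
```python
from h import *
final((525,-170),.71)
S=dict(np.load('top.npz')); p,d=eyes.get_image('top'); cv2.imwrite('pics/h.png',cv2.resize(p[130:380,130:460,::-1],None,fx=2.4,fy=2.4))
print('t',bot.read_state()['time'])
```

```text
fit [ 525.13 -164.38    0.72] deg 41.38965729925208 in 21523 of 22116 DL [172.94 239.17] | rect [ 525.3 -164.5] [181.  126.7] 41.3
fit [ 486.88 -177.18    0.74] deg 42.52587004096774 in 8631 of 8632 DL [133.43 247.27] | rect [ 488.7 -177.1] [108.6 101.9] 41.4
corner depths [228.31 254.22  78.06  52.16] gap 16.99580752702047 along -58.930327838580745
t 25.8667
```

View pics/h.png

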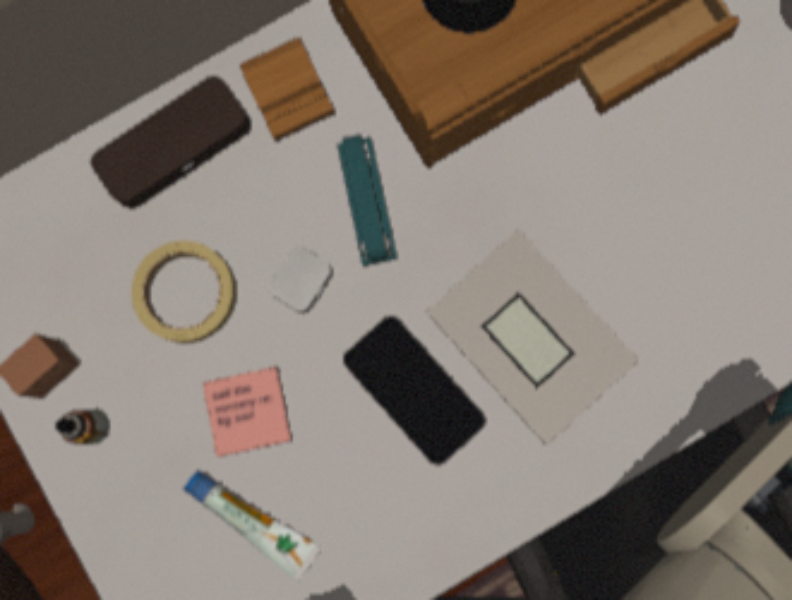

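The label is up at (528,340). The notebook lies parallel to the phone with a gap of about 25 mm, its nearest corner about 72 mm back from the edge. The other objects appear undisturbed.

```bash
python3 -c "
from cell import bot
print(bot.sign_off())"
```

```text
the job is handed in; nothing more can be done
None
```

The notebook is turned over and lies flat with its label up, about 25 mm from the phone and about 72 mm back from the front edge. I handed it in at about 26 s, and the other objects looked undisturbed in the last picture.

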